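# Park the spring lock pin, draw out the carriage and stand the bottle in it

## Task

The carriage of the measuring stand is locked under its hood by a spring-loaded pin: pull the pin up by its wing handle, turn it about a quarter turn either way and let it settle on its rest so that it stays up by itself with your hand off it. Then slide the carriage all the way out to its end stop, take the bottle that lies in the cradle and stand it upright, cap up, on the floor of the carriage's square pocket, setting it down gently; the bottle must never be dropped or fall over on the way. Leave the pin parked up and the carriage out, and do not disturb the other things on the bench.

Things in the scene. Friction and masses are not known exactly. Their poses are not given: they have to be found in the camera images.
- stand: fixed grey measuring stand, base 190 x 350 x 8 mm (x, y), origin on the bench. Carriage slides out to its -y. Pin axis at (54, 0) mm; pin bracket x 35 to 92, y -22 to 22, top z = 62 mm, on it a steel crown 40 mm across up to z = 76.5 (four teeth, two lower rests). Hood over the pocket: 92 mm wide in x, y 74 to 136 mm, top z = 139 mm
- pin_lift (a joint): how far the lock pin is pulled up, m: 0 = down in the carriage's hole, 0.018 = hard upper stop. Its spring presses down with 6 N at 0, about 13 N at the top. Above 0.009 the tip clears the carriage; above 0.014 the cross pin passes over the crown's teeth when turned; parked on a rest it stays at about 0.011
- pin_turn (a joint): turn of the pin about the vertical, rad, anticlockwise from above positive: 0 = cross pin in its slot (wing along the stand's x), the only turn at which it goes fully down; travel -1.65 to 1.65, little friction. The rests take it anywhere from about 1.1 to 1.65 either way: let go there, it sinks to 3 mm below the tooth tops and stays up
- wing (a point): centre of the pin's black wing handle: a bar 64 mm long (this point's x), 14 mm thick (y), 30 mm high (z), centre 105 mm above the bench when the pin is down; moves and turns with the pin. Below it only the stem and a 20 mm hub, the crown's top being 13.5 mm below its underside
- carriage (a joint): how far the aluminium carriage is drawn out toward the stand's -y, m: 0 = in, under the hood, where the pin locks it; 0.170 = at its end stop. About 2 N friction plus light damping; it stays where left
- carriage_grip (a point): point in the carriage's black upright paddle, 80 mm above the bench, 17 mm below the paddle's top; paddle 40 mm wide (stand's x), 14 mm thick (stand's y). At (-62, 5) mm of the stand when the carriage is in; travels with it. Its axes are the stand's
- pocket (a point): centre of the floor of the carriage's square pocket, 20 mm above the bench; at (0, 105) mm of the stand when in, (0, -65) when out. Open on top, 54 x 54 mm inside, walls 4 mm thick and 55 mm high above this floor. Its axes are the stand's
- bottle: closed white plastic reagent bottle, 46 mm diameter, 92 mm high, about 0.11 kg; origin at the centre of its underside, z toward the cap. Straight body to about 60 mm, then a shoulder; cap 26 mm in diameter, 77 to 92 mm. At first it lies in the cradle, axis level and 50 mm above the bench
- cradle: fixed grey cradle, base 56 x 124 x 8 mm (x, y), origin on the bench under its middle, y along the bottle toward the cap; bottle's underside near y = -46 mm. End plates 44 mm wide at y = -54 (top 52 mm) and 54 (top 58 mm), cheeks beside the cap (top 58 mm, y 38 to 54). V saddles 42 mm wide below the axis. The bottle lifts straight out
- tube_rack: bystander: empty white tube rack, 60 x 176 x 66 mm, origin under its middle
- strip_box: bystander: small carton, 26 x 60 x 45 mm, origin under its middle
- small_beaker: bystander: small glass beaker, 57 mm across, 74 mm high, origin under its middle

How it is judged:
On the way, in this order (a step that is already met when the one before it is completed fails the run):
1. the lock pin is parked: turned at least 1 rad off its slot, staying at least 8 mm up, the fingers off the stand, the carriage still in (value of joint pin_lift above 0.008 m and (value of joint pin_turn above 1 rad or value of joint pin_turn below -1 rad) and contact force between the fingers and stand below 0.1 N and value of joint carriage below 0.02 m), for 0.2 s.
2. the carriage is drawn out to within 5 mm of its end stop with the pin still parked (value of joint carriage above 0.165 m and value of joint pin_lift above 0.008 m), for 0.2 s.
At the end, for the whole second after the job is handed in: pin parked on a rest (at least 8 mm up, turned at least 1 rad either way), carriage within 10 mm of its end stop, bottle standing cap up and at rest on the pocket floor (axis within 8 mm of the pocket's centre, underside within 4 mm of its floor, leaning less than 0.12 rad) (value of joint pin_lift above 0.008 m and (value of joint pin_turn above 1 rad or value of joint pin_turn below -1 rad) and value of joint carriage above 0.16 m and horizontal distance between bottle and pocket below 0.008 m and z of bottle in the frame of pocket between -0.004 and 0.004 m and angle between bottle's own z axis and vertical below 0.12 rad and linear speed of bottle below 0.02 m/s); the robot touches nothing.
It fails at once if the bottle is dropped or thrown: moves faster than 0.4 m/s while not held (linear speed of bottle above 0.4 m/s and contact force between the fingers and bottle below 0.1 N).
It fails at once if a bystander is shifted by more than 30 mm (distance of any of tube_rack, strip_box, small_beaker from where it was at the start of the episode above 0.03 m).
It also fails if it takes over 72 s, if anything falls off the work surface, if the arm or the gripper's body presses on something with over 40 N, if the wrist force passes 120 N, or if a joint passes its speed limit or range.

## Robot

A 6-joint arm with a two-finger parallel gripper is mounted at the origin on a cart in front of the work surface, level with it; the furniture and walls round the work are solid. World frame = base frame: x ahead of the robot, y to its left, z up, the work surface at z = 0. Lengths are in m, angles in rad, forces in N, time in s.
With the tool pointing down it reaches from about 0.35 to 0.85 m from the base axis. Payload 8.1 kg.
Tool frame: the origin (TCP) lies at the very end of the fingers, on their centre line; the grasp point (between the pads) lies manip.pinch_z behind it (manip.pinch_z is the distance from the TCP to the grasp point, in m); z points along the fingers, y is the line along which they close (so a half turn about z gives the same grasp; the last joint's range is limited). The gripper opens to 93 mm and grips with 3 to 60 N. Pads are 15 mm wide; open, the fingers measure 128 mm over their backs; the gripper's body (75 mm by 188 mm) begins 65 mm behind the grasp point.
Start: joints at [1.134, 0.13, 1.488, -0, 1.523, -0.085], TCP at [0.207, 0.563, 0.219] pointing down, gripper open.
Joint ranges: [-2.96, 2.96], [-0.89, 2.26], [0.02, 2.5], [-1.34, 4.48], [0, 2.73], [-2.66, 2.66]. Speed limits (rad/s): [2.39, 2.39, 2.79, 3.14, 3.14, 3.14].

## Interface

Orientations are given as a unit quaternion [x, y, z, w].
In Python, from workcell import get_obs, snapshot, workorder, manip gives the robot as it stands. The module is installed in compiled form; this text tells all that it offers.
- The arm moves only by the shell command python3 -m crank 'ROWS'. ROWS is JSON, a list of rows, each an object of numbers: "dx", "dy", "dz": the shift along the world's x, y, z in m; "twist": the turn about the world's z in degrees; "jaw": the closure in counts, from 0 (fully open) to 255 (shut). In form: [{"dx": .., "dy": .., "dz": .., "twist": .., "jaw": ..}, ...]. A call has 1 to 12 rows; each row is the pose to reach, as a shift and turn from the pose commanded when the call began; what a row does not reach only later rows make up. A row lasts 1/10 s, in which the tool goes at most 50 mm and 8.59 degrees, less where a joint would pass 70% of its speed; a pose out of reach is approached as far as the arm can. A call with a gripper value outside its range is refused whole. The fingers move at their own pace and stop on an object; the grip force is fixed at half the most. Time passes only in rows, so rows that repeat a pose let the fingers close. It gives the time, the measured TCP pose, the force, the opening and the grip force at its end, in the units of the state.
- get_obs(): the state, without advancing time (a new reading comes with each control period).
- snapshot(name): name is "side" or "top"; returns a dict with "img" (420x560x3 uint8, red, green, blue), "z_map" (420x560 float32, m along the optical axis (not along the pixel's ray), 0 where there is no reading), "camera_matrix" (3x3 intrinsics, pixels), "rvec" (rotation vector, rad) and "tvec" (3), from world to camera coordinates, as OpenCV has them. Camera axes: x right, y down, z forward; pixel columns grow to the right and rows downward; lengths in m; the calibration is good to about 2 mm. A picture is of the moment at which its call begins.
- workorder.job_done(): hands the job in; it is judged then, once.
The state is a dict: "time_s": time; "joint_positions": joint angles; "joint_vel": joint speeds; "joint_torque": joint torques, N m; "tcp_pos": TCP position; "ee_rot": TCP orientation; "force": force on the tool from outside, world axes, zero at the start; "wrist_torque": the same for the moment, N m; "finger_gap": finger opening in m; "gripper_force": force on a finger pad.
Only numpy, scipy, OpenCV 4.12 (cv2) and the standard library are available. Lean on these libraries where they do the work, as an engineer would, in place of code of your own. Each camera call takes 0.05 s, during which the arm holds its last target. There are 200 camera calls.

## Working session

There is one attempt and no reset: what is moved stays moved. The work goes in short steps, Python scripts to look and compute and a shell command to move; the robot and the scene stay as the last step left them, time stands still between calls to the robot, and variables do not carry over. Pictures are saved under pics/ and viewed, at most 10 in all, crops included, and the job is handed in when it is done.

```bash
mkdir -p pics; cat > h.py <<'E'
import numpy as np, cv2
from workcell import get_obs, snapshot, workorder, manip
def cam(s):
    R,_=cv2.Rodrigues(np.array(s["rvec"],float)); return np.array(s["camera_matrix"]),R,np.array(s["tvec"],float).reshape(3)
def ray(s,u,v,z):
    K,R,t=cam(s); d=R.T@np.linalg.inv(K)@np.array([u,v,1.]); c=-R.T@t
    return c+d*(z-c[2])/d[2]
def cloud(s):
    K,R,t=cam(s); Z=s["z_map"]; v,u=np.indices(Z.shape)
    P=np.stack([(u-K[0,2])/K[0,0]*Z,(v-K[1,2])/K[1,1]*Z,Z],-1)
    W=(P-t)@R; W[Z==0]=np.nan; return W
def save(s,n): cv2.imwrite(n,cv2.cvtColor(s["img"],cv2.COLOR_RGB2BGR))
E
python3 - <<'E'
from h import *
for n in("top","side"):
    s=snapshot(n); save(s,f"pics/{n}0.png"); K,R,t=cam(s); print(n,-R.T@t,R.T@[0,0,1],(s["z_map"]>0).mean())
print(manip.pinch_z,get_obs())
E
```

```text
top [ 0.1544403  -0.02331639  1.70608895] [ 0.20762447 -0.00543148 -0.97819353] 0.9961777210884354
side [ 0.15925649 -0.88936922  0.65982972] [ 0.31989259  0.77659386 -0.54274369] 0.996203231292517
0.0188 {'time_s': 0.1, 'joint_positions': array([ 1.13358704e+00,  1.31108385e-01,  1.48912695e+00, -5.37709156e-06,
        1.52302213e+00, -8.54124663e-02]), 'joint_vel': array([-0.00015296, -0.00103769, -0.00252833, -0.00029997, -0.00101593,
        0.000671  ]), 'joint_torque': array([-2.92903287e-04, -5.61332738e+01, -4.93102241e+01,  7.68645597e-02,
        2.90176825e-02, -6.33788864e-05]), 'tcp_pos': array([0.20652444, 0.5627983 , 0.21770262]), 'ee_rot': array([ 1.74992565e-01,  9.84569403e-01, -8.04841807e-04, -2.12455626e-04]), 'force': array([ 0.0481695 , -0.70807108, -0.44859031]), 'wrist_torque': array([-0.01942668,  0.02142437,  0.00074725]), 'gripper_force': 0.0, 'finger_gap': 0.0930969036438988}
```

View pics/top0.png

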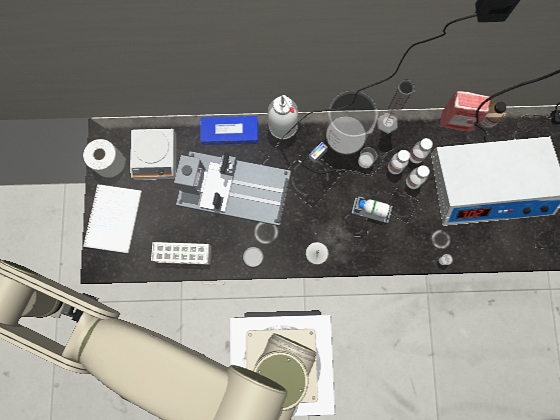

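View pics/side0.png

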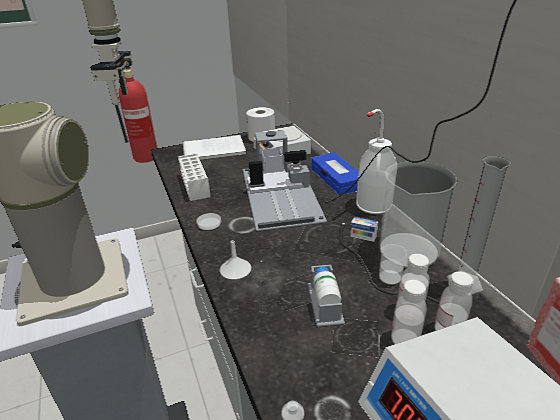

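The top view shows the stand around (232,187), its carriage under the hood on the left at (187,170), the wing handle near (228,163), the paddle near (217,200) and the bottle in its cradle at (373,209). The side view shows the stand at (285,180) and the bottle at (326,290). Next I'll measure these with depth and zoom in.

```bash
python3 - <<'E'
from h import *
s=snapshot("top"); im=cv2.cvtColor(s["img"],cv2.COLOR_RGB2BGR)
a=cv2.resize(im[140:235,165:305],None,fx=4,fy=4,interpolation=cv2.INTER_CUBIC)
b=cv2.resize(im[185:235,340:405],None,fx=6,fy=6,interpolation=cv2.INTER_CUBIC)
c=np.zeros((700,560,3),np.uint8); c[:380,:560]=a; c[390:690,:390]=b
cv2.imwrite("pics/crop0.png",cv2.resize(c,(480,600)))
W=cloud(s); g=cv2.cvtColor(im,cv2.COLOR_BGR2HSV)
# stand dark parts (wing, paddle)
def rep(name,m):
    n,l,st,ce=cv2.connectedComponentsWithStats(m.astype(np.uint8))
    for i in range(1,n):
        if st[i,4]>=12:
            P=W[l==i]; P=P[~np.isnan(P).any(1)]
            r=cv2.minAreaRect((P[:,:2]*1000).astype(np.float32))
            print(name,ce[i].round(1),st[i,4],"mean",P.mean(0).round(4),"zr",np.percentile(P[:,2],[5,50,95]).round(3),"rect",np.round(r[0],1),np.round(r[1],1),round(r[2],1))
roi=np.zeros(g.shape[:2],bool); roi[140:235,165:305]=1
rep("dark",roi&(g[...,2]<45)&(W[...,2]>.05))
rep("wing",roi&(W[...,2]>.112)&(W[...,2]<.128)&(g[...,2]<70))
rep("paddle",roi&(W[...,2]>.088)&(W[...,2]<.105)&(g[...,2]<70))
rep("hood",roi&(W[...,2]>.13)&(W[...,2]<.15))
rep("base",roi&(W[...,2]>.003)&(W[...,2]<.3)&(g[...,2]>60))
roi[:]=0; roi[185:235,340:405]=1
rep("cradle+b",roi&(W[...,2]>.012))
rep("b",roi&(W[...,2]>.062))
rep("cap",roi&(g[...,1]>120)&(W[...,2]>.03))
E
```

```text
hood [186.2 170.3] 390 mean [0.5953 0.2759 0.1343] zr [0.13  0.134 0.14 ] rect [595.9 275.7] [61.7 91. ] 77.0
base [225.4 184. ] 5881 mean [0.5736 0.1656 0.0323] zr [0.004 0.013 0.132] rect [584.8 169.6] [422.2 242. ] 81.0
base [227.4 141.8] 255 mean [0.7204 0.1601 0.0263] zr [0.005 0.028 0.044] rect [720.  161.4] [201.   14.6] 88.3
base [296.5 200.6] 12 mean [ 0.5179 -0.0648  0.0042] zr [0.003 0.004 0.006] rect [518.5 -65.8] [12.6 16.6] 16.3
cradle+b [372.8 207.5] 497 mean [ 0.4767 -0.3059  0.0596] zr [0.031 0.062 0.075] rect [ 479.9 -305.5] [116.8  47.4] 73.3
b [376.6 207.2] 242 mean [ 0.4755 -0.3162  0.0693] zr [0.063 0.069 0.077] rect [ 476.5 -315.3] [74.9 38.7] 73.6
cap [361.4 203.7] 40 mean [ 0.4904 -0.2705  0.0578] zr [0.05  0.058 0.064] rect [ 491.5 -271.1] [14.3 27.8] 70.8
```

View pics/crop0.png

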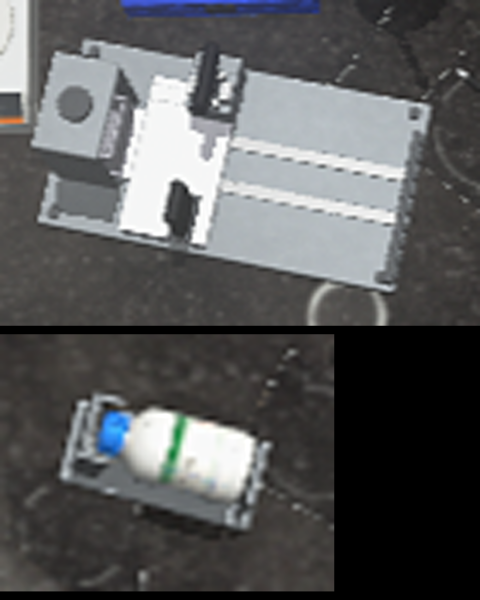

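The crop shows the cap (blue) toward world +y, the hood at upper left, the dark wing bar, and the dark paddle. Next I'll refine the wing, paddle and base by ray casting.

```bash
python3 - <<'E'
from h import *
s=snapshot("top"); g=cv2.cvtColor(s["img"],cv2.COLOR_RGB2HSV); W=cloud(s); im=s["img"].max(2)
print(im[150:176:2,218:240]); print((W[150:176:3,218:240,2]*1000).round())
print(im[190:212:2,208:228]); print((W[190:212:3,208:228,2]*1000).round())
def comps(s,roi,thr,z,zname):
    v=s["img"].max(2); m=np.zeros(v.shape,np.uint8); a,b,c,d=roi; m[b:d,a:c]=v[b:d,a:c]<thr
    n,l,st,ce=cv2.connectedComponentsWithStats(m)
    for i in range(1,n):
        if 25<st[i,4]<600:
            y,x=np.nonzero(l==i); P=np.array([ray(s,p,q,z)[:2]*1000 for p,q in zip(x,y)],np.float32); r=cv2.minAreaRect(P)
            print(zname,ce[i].round(1),st[i,4],np.round(r[0],1),np.round(r[1],1),round(r[2],1),P.mean(0).round(1))
comps(s,(205,140,245,215),60,.12,"top.12"); comps(s,(205,140,245,215),60,.097,"top.097")
# side brightness
t=snapshot("side"); comps(t,(240,125,320,200),50,.105,"side.105"); comps(t,(240,125,320,200),50,.08,"side.08")
# hood from depth, base corners by ray
im=cv2.cvtColor(s["img"],cv2.COLOR_RGB2BGR)
for nm,sn,roi in(("top",s,(165,140,305,235)),("side",t,(230,120,335,240))):
    a,b,c,d=roi; cv2.imwrite(f"pics/{nm}1.png",cv2.resize(cv2.cvtColor(sn["img"],cv2.COLOR_RGB2BGR)[b:d,a:c],None,fx=5,fy=5,interpolation=cv2.INTER_CUBIC))
E
```

```text
[[ 77  77  78  77  75  78  77  76  77  78  78  77  77  76  74  77  78  81
   79  80  86  77]
 [ 76  77  78  77  78  81  76  71  67  66  73  75  73  75  73  74  76  75
   73  75  78  77]
 [ 83  83  79  78  80  67  63  66  76  70  65  72  76  76  74  73  75  81
   79  75  73  71]
 [ 85  74  71  68 179 136  66  68  71  64  50 184 171 123  93  65  63  70
   73  74  70  70]
 [184 184 187 158 179 122  64  75  70  59  64 161 185 182 183 184 187 122
   71  73  73  71]
 [182 181 183 200 151  81  69  77  68  55  89 141 177 188 187 191 144  87
  122 139 100  73]
 [180 181 209 229 142  61  77  72  63  66 143 199 132 164 195 191 122  72
   92 173 194 192]
 [253 229 230 210 118  68  76  69  61  70  77 154 233 233 202 154 101  74
  141 185 192 189]
 [249 232 234 150  61  77  74  66  59  58 101 219 234 241 163  77  84 107
  175 191 190 188]
 [252 229 135  73  71  80  70  61  82 104 141 232 245 199 145  99  94 111
  174 191 189 188]
 [204 171 142  85  67  71  64  67  73 213 185 126 110 109  94  80 104 176
  195 192 190 191]
 [251 215 113  69  61  60  58  75  93 102 112 171 199 177 111  84 106 172
  1
[... 2792 characters left out ...]
14.  17.  15.   1.  13.]
 [ 11.   5.  10.   4.   7.   4.   6.   8.   1.   8.  10.   7.   4.  17.
   12.  24.  22.   7.  12.   8.]]
top.12 [217.8 202.7] 42 [497.6 179.7] [16.8 43.1] 68.4 [493.4 180.2]
top.097 [217.8 202.7] 42 [502.6 182.7] [17.  43.7] 68.4 [498.3 183.2]
side.105 [246.  139.4] 61 [538.9 339.2] [74.3 26.6] 82.5 [537.8 335.5]
side.105 [294.6 156.1] 239 [625.8 155.6] [83.2 66.5] 71.9 [625.9 159.2]
side.105 [255.8 172.5] 297 [490.1 115.7] [134.1  36.2] 70.9 [489.9 114.2]
side.08 [246.  139.4] 61 [556.  394.6] [77.6 27.8] 82.5 [554.9 390.7]
side.08 [294.6 156.1] 239 [646.8 202.7] [86.9 69.5] 71.9 [646.9 206.5]
side.08 [255.8 172.5] 297 [505.1 161. ] [140.1  37.8] 70.9 [504.8 159.4]
```

View pics/top1.png

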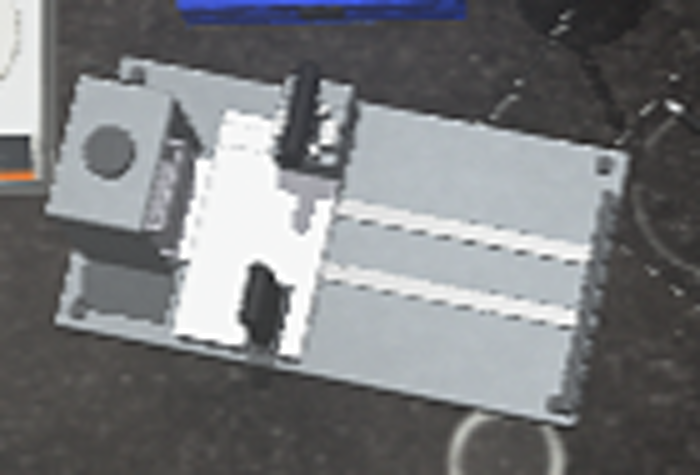

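View pics/side1.png

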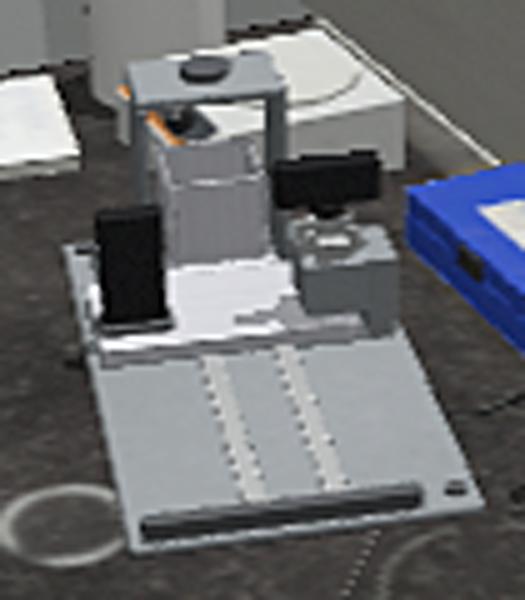

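Top crop: base corners are at about (189,152), (291,170), (280,225) and (176,205) in full-image pixels, and the wing's top runs between (226,153) and (222,171). The side crop shows the wing above the crown and the paddle standing up, both free to reach.

```bash
python3 - <<'E'
from h import *
s=snapshot("top"); W=cloud(s); v=s["img"].max(2)
c=np.array([ray(s,u,w,.008)[:2] for u,w in((189,152),(291,170.4),(280,225),(176,205))])*1000
print(c.round(1),"ctr",c.mean(0).round(1)); 
yd=(c[0]-c[1]+c[3]-c[2]);print("yaw",np.degrees(np.arctan2(yd[1],yd[0]))-90)
xd=(c[0]-c[3]+c[1]-c[2]);print("yaw",np.degrees(np.arctan2(xd[1],xd[0])),np.linalg.norm(yd)/2,np.linalg.norm(xd)/2)
def rect(nm,a,b,cc,d,lo,hi,vmax,z):
    m=np.zeros(v.shape,bool); m[b:d,a:cc]=1; m&=(W[...,2]>lo)&(W[...,2]<hi)&(v<vmax)
    q,p=np.nonzero(m); P=np.array([ray(s,i,j,z)[:2]*1000 for i,j in zip(p,q)],np.float32); r=cv2.minAreaRect(P); print(nm,len(P),np.round(r[0],1),np.round(r[1],1),round(r[2],1),P.mean(0).round(1))
rect("wing",215,145,240,180,.110,.135,90,.120)
rect("paddle",205,185,230,215,.088,.12,90,.097)
rect("hood",165,140,210,190,.128,.155,999,.139)
# bottle by ray at axis height: white/green/blue body silhouette
g=cv2.cvtColor(s["img"],cv2.COLOR_RGB2HSV)
for nm,m in(("cap",(g[...,0]>95)&(g[...,0]<130)&(g[...,1]>110)),("body",(v>200)&(W[...,2]>.03)&(W[...,2]<.1))):
    k=np.zeros_like(m);k[185:235,345:400]=m[185:235,345:400]
    q,p=np.nonzero(k); P=np.array([ray(s,i,j,.055)[:2]*1000 for i,j in zip(p,q)],np.float32); r=cv2.minAreaRect(P); print(nm,len(P),np.round(r[0],1),np.round(r[1],1),round(r[2],1),P.mean(0).round(1))
t=snapshot("side"); W2=cloud(t); v2=t["img"].max(2)
for nm,a,b,cc,d in(("wing",280,140,310,170),("paddle",245,155,268,190)):
    m=np.zeros(v2.shape,bool); m[b:d,a:cc]=v2[b:d,a:cc]<60
    P=W2[m]; P=P[(P[:,2]>.06)&(P[:,2]<.13)]*1000; print("side",nm,len(P),np.median(P,0).round(1),P.min(0).round(),P.max(0).round())
E
```

```text
[[694.2 291.3]
 [620.6 -49.7]
 [437.1  -8.3]
 [513.4 332.1]] ctr [566.3 141.4]
yaw -12.404970376468157
yaw -12.714854224908718 348.8468342361779 186.73029183121497
wing 73 [624.1 159.7] [13.4 62.2] 78.2 [623.8 159.9]
paddle 42 [511.6 190.4] [10.6 36.7] 77.7 [511.9 190.6]
hood 490 [593.6 274.2] [61.5 91.7] 76.8 [593.7 274.2]
cap 40 [ 490.6 -271. ] [14.7 27.1] 73.1 [ 491.  -270.9]
body 252 [ 482.2 -309.8] [92.4 37.5] 73.1 [ 481.6 -314.4]
side wing 249 [626.6 155.9 105.8] [595. 145.  60.] [660. 295. 122.]
side paddle 169 [513.7 186.1  81.4] [496. 177.  60.] [534. 199.  99.]
```

Both the hood and the base give a stand yaw of about -12.6°, with its origin near (0.571, 0.172). The pin is at (0.624, 0.160) and the paddle at (0.512, 0.190). I'll go above the wing first.

```bash
python3 -m crank '[{"dx":0.417,"dy":-0.403,"dz":0,"twist":7.6,"jaw":0},{"dx":0.417,"dy":-0.403,"dz":0,"twist":7.6,"jaw":0},{"dx":0.417,"dy":-0.403,"dz":0,"twist":7.6,"jaw":0},{"dx":0.417,"dy":-0.403,"dz":0,"twist":7.6,"jaw":0},{"dx":0.417,"dy":-0.403,"dz":0,"twist":7.6,"jaw":0},{"dx":0.417,"dy":-0.403,"dz":0,"twist":7.6,"jaw":0},{"dx":0.417,"dy":-0.403,"dz":0,"twist":7.6,"jaw":0},{"dx":0.417,"dy":-0.403,"dz":0,"twist":7.6,"jaw":0},{"dx":0.417,"dy":-0.403,"dz":0,"twist":7.6,"jaw":0},{"dx":0.417,"dy":-0.403,"dz":0,"twist":7.6,"jaw":0},{"dx":0.417,"dy":-0.403,"dz":0,"twist":7.6,"jaw":0},{"dx":0.417,"dy":-0.403,"dz":0,"twist":7.6,"jaw":0}]'; python3 -m crank '[{"dx":0,"dy":0,"dz":0,"twist":0,"jaw":0},{"dx":0,"dy":0,"dz":0,"twist":0,"jaw":0},{"dx":0,"dy":0,"dz":0,"twist":0,"jaw":0}]'
```

```text
time_s: 1.55
tcp_pos: [0.6258, 0.157, 0.2184]
ee_rot: [0.111, 0.994, -0.0, 0.0]
force: [-0.1, 0.9, 0.8]
finger_gap: 0.0929
gripper_force: 0.0
time_s: 1.85
tcp_pos: [0.623, 0.1612, 0.2186]
ee_rot: [0.109, 0.994, 0.0, -0.0]
force: [-1.4, 1.2, -0.1]
finger_gap: 0.0932
gripper_force: 0.0
```

```bash
python3 -m crank '[{"dx":0.001,"dy":-0.001,"dz":-0.04,"twist":0,"jaw":0},{"dx":0.001,"dy":-0.001,"dz":-0.07,"twist":0,"jaw":0},{"dx":0.001,"dy":-0.001,"dz":-0.095,"twist":0,"jaw":0},{"dx":0.001,"dy":-0.001,"dz":-0.115,"twist":0,"jaw":0},{"dx":0.001,"dy":-0.001,"dz":-0.128,"twist":0,"jaw":0},{"dx":0.001,"dy":-0.001,"dz":-0.13,"twist":0,"jaw":0},{"dx":0.001,"dy":-0.001,"dz":-0.13,"twist":0,"jaw":120},{"dx":0.001,"dy":-0.001,"dz":-0.13,"twist":0,"jaw":255},{"dx":0.001,"dy":-0.001,"dz":-0.13,"twist":0,"jaw":255},{"dx":0.001,"dy":-0.001,"dz":-0.13,"twist":0,"jaw":255},{"dx":0.001,"dy":-0.001,"dz":-0.13,"twist":0,"jaw":255},{"dx":0.001,"dy":-0.001,"dz":-0.13,"twist":0,"jaw":255}]'; python3 -m crank '[{"dx":0,"dy":0,"dz":0,"twist":0,"jaw":255},{"dx":0,"dy":0,"dz":0,"twist":0,"jaw":255},{"dx":0,"dy":0,"dz":0,"twist":0,"jaw":255},{"dx":0,"dy":0,"dz":0,"twist":0,"jaw":255},{"dx":0,"dy":0,"dz":0,"twist":0,"jaw":255}]'
```

```text
time_s: 3.05
tcp_pos: [0.6249, 0.1592, 0.0889]
ee_rot: [0.109, 0.994, 0.0, 0.0]
force: [-0.7, -0.3, -0.0]
finger_gap: 0.0497
gripper_force: 0.0
time_s: 3.55
tcp_pos: [0.625, 0.1608, 0.0888]
ee_rot: [0.109, 0.994, 0.001, 0.0]
force: [1.3, 6.7, -0.9]
finger_gap: 0.0181
gripper_force: 30.0
```

```bash
python3 -m crank '[{"dx":0,"dy":0,"dz":0,"twist":0,"jaw":255},{"dx":0,"dy":0,"dz":0,"twist":0,"jaw":255},{"dx":0,"dy":0,"dz":0,"twist":0,"jaw":255},{"dx":0,"dy":0,"dz":0.005,"twist":0,"jaw":255},{"dx":0,"dy":0,"dz":0.01,"twist":0,"jaw":255},{"dx":0,"dy":0,"dz":0.015,"twist":0,"jaw":255},{"dx":0,"dy":0,"dz":0.0165,"twist":0,"jaw":255},{"dx":0,"dy":0,"dz":0.0165,"twist":0,"jaw":255},{"dx":0,"dy":0,"dz":0.0165,"twist":0,"jaw":255}]'
```

```text
time_s: 4.45
tcp_pos: [0.6242, 0.1608, 0.1031]
ee_rot: [0.109, 0.994, 0.001, -0.001]
force: [6.7, 7.1, -12.0]
finger_gap: 0.0177
gripper_force: 29.9
```

```bash
python3 -m crank '[{"dx":0,"dy":0,"dz":0.0015,"twist":0,"jaw":255},{"dx":0,"dy":0,"dz":0.002,"twist":0,"jaw":255},{"dx":0,"dy":0,"dz":0.002,"twist":0,"jaw":255},{"dx":0,"dy":0,"dz":0.002,"twist":0,"jaw":255}]'; python3 - <<'E'
from h import *
t=snapshot("side"); im=cv2.cvtColor(t["img"],cv2.COLOR_RGB2BGR)[90:210,230:350]
cv2.imwrite("pics/g1.png",cv2.resize(im,None,fx=5,fy=5,interpolation=cv2.INTER_CUBIC)); print(get_obs()["wrist_torque"])
E
```

```text
time_s: 4.85
tcp_pos: [0.6242, 0.1607, 0.1049]
ee_rot: [0.109, 0.994, 0.001, -0.001]
force: [6.7, 7.6, -13.8]
finger_gap: 0.0177
gripper_force: 29.9
[ 1.2747326  -1.09842594  0.02591027]
```

View pics/g1.png

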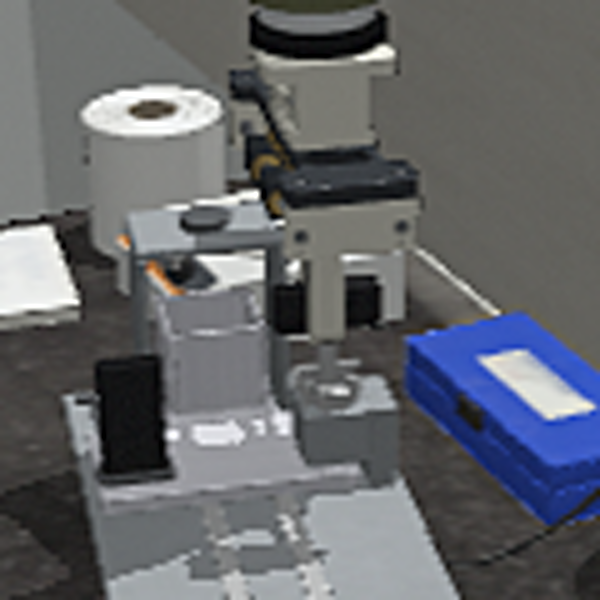

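The view shows the wing raised off the crown and held centrally, at about (325,300) in the crop. Turning it clockwise now.

```bash
python3 -m crank '[{"dx":0,"dy":0,"dz":0,"twist":-7,"jaw":255},{"dx":0,"dy":0,"dz":0,"twist":-14,"jaw":255},{"dx":0,"dy":0,"dz":0,"twist":-21,"jaw":255},{"dx":0,"dy":0,"dz":0,"twist":-28,"jaw":255},{"dx":0,"dy":0,"dz":0,"twist":-35,"jaw":255},{"dx":0,"dy":0,"dz":0,"twist":-42,"jaw":255},{"dx":0,"dy":0,"dz":0,"twist":-49,"jaw":255},{"dx":0,"dy":0,"dz":0,"twist":-56,"jaw":255},{"dx":0,"dy":0,"dz":0,"twist":-63,"jaw":255},{"dx":0,"dy":0,"dz":0,"twist":-70,"jaw":255},{"dx":0,"dy":0,"dz":0,"twist":-77,"jaw":255},{"dx":0,"dy":0,"dz":0,"twist":-80,"jaw":255}]'
```

```text
time_s: 6.1
tcp_pos: [0.626, 0.1621, 0.106]
ee_rot: [0.724, 0.69, 0.003, -0.0]
force: [12.7, 12.4, -14.0]
finger_gap: 0.0178
gripper_force: 29.9
```

```bash
python3 -m crank '[{"dx":0,"dy":0,"dz":-0.002,"twist":0,"jaw":255},{"dx":0,"dy":0,"dz":-0.004,"twist":0,"jaw":255},{"dx":0,"dy":0,"dz":-0.006,"twist":0,"jaw":255},{"dx":0,"dy":0,"dz":-0.006,"twist":0,"jaw":255},{"dx":0,"dy":0,"dz":-0.006,"twist":0,"jaw":255}]'; python3 -m crank '[{"dx":0,"dy":0,"dz":0,"twist":0,"jaw":150},{"dx":0,"dy":0,"dz":0,"twist":0,"jaw":100},{"dx":0,"dy":0,"dz":0,"twist":0,"jaw":100},{"dx":0,"dy":0,"dz":0,"twist":0,"jaw":100},{"dx":0,"dy":0,"dz":0,"twist":0,"jaw":100},{"dx":0,"dy":0,"dz":0.03,"twist":0,"jaw":100},{"dx":0,"dy":0,"dz":0.07,"twist":0,"jaw":100},{"dx":0,"dy":0,"dz":0.1,"twist":0,"jaw":100},{"dx":0,"dy":0,"dz":0.1,"twist":0,"jaw":100}]'
python3 - <<'E'
from h import *
t=snapshot("side"); im=cv2.cvtColor(t["img"],cv2.COLOR_RGB2BGR)[90:210,230:350]
cv2.imwrite("pics/g2.png",cv2.resize(im,None,fx=5,fy=5,interpolation=cv2.INTER_CUBIC)); print(get_obs()["tcp_pos"])
W2=cloud(t);v2=t["img"].max(2);m=np.zeros(v2.shape,bool); m[125:175,280:315]=v2[125:175,280:315]<60
P=W2[m];P=P[(P[:,2]>.09)&(P[:,2]<.14)]*1000;print(len(P),np.percentile(P,[2,50,98],axis=0).round())
E
```

```text
time_s: 6.6
tcp_pos: [0.6262, 0.1621, 0.1004]
ee_rot: [0.722, 0.692, 0.003, -0.0]
force: [12.1, 11.5, -12.5]
finger_gap: 0.0184
gripper_force: 29.9
time_s: 7.5
tcp_pos: [0.6277, 0.1597, 0.2078]
ee_rot: [0.723, 0.691, 0.004, 0.003]
force: [0.7, 0.2, -0.1]
finger_gap: 0.0566
gripper_force: 0.0
[0.62658129 0.15948605 0.20476304]
132 [[619. 127.  95.]
 [623. 154. 118.]
 [641. 281. 132.]]
```

View pics/g2.png

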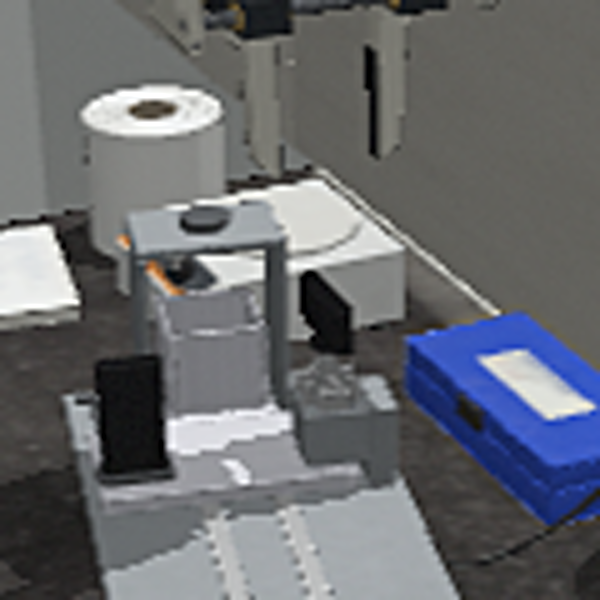

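The pin's wing now runs along the stand's y and stays up with its top at about 131 mm, so it's parked and the fingers are clear. The paddle is next.

```bash
python3 -m crank '[{"dx":-0.04,"dy":0.01,"dz":0,"twist":8,"jaw":80},{"dx":-0.08,"dy":0.02,"dz":0,"twist":16,"jaw":80},{"dx":-0.115,"dy":0.03,"dz":0,"twist":24,"jaw":80},{"dx":-0.115,"dy":0.03,"dz":0,"twist":32,"jaw":80},{"dx":-0.115,"dy":0.03,"dz":0,"twist":40,"jaw":80},{"dx":-0.115,"dy":0.03,"dz":0,"twist":48,"jaw":80},{"dx":-0.115,"dy":0.03,"dz":0,"twist":56,"jaw":80},{"dx":-0.115,"dy":0.03,"dz":0,"twist":64,"jaw":80},{"dx":-0.115,"dy":0.03,"dz":0,"twist":72,"jaw":80},{"dx":-0.115,"dy":0.03,"dz":0,"twist":80,"jaw":80},{"dx":-0.115,"dy":0.03,"dz":0,"twist":80,"jaw":80},{"dx":-0.115,"dy":0.03,"dz":0,"twist":80,"jaw":80}]'
```

```text
time_s: 8.75
tcp_pos: [0.5091, 0.189, 0.2]
ee_rot: [0.112, 0.994, -0.0, -0.001]
force: [0.3, 0.3, -0.1]
finger_gap: 0.0639
gripper_force: 0.0
```

```bash
python3 -m crank '[{"dx":0.002,"dy":0.001,"dz":-0.04,"twist":0,"jaw":80},{"dx":0.002,"dy":0.001,"dz":-0.075,"twist":0,"jaw":80},{"dx":0.002,"dy":0.001,"dz":-0.105,"twist":0,"jaw":80},{"dx":0.002,"dy":0.001,"dz":-0.125,"twist":0,"jaw":80},{"dx":0.002,"dy":0.001,"dz":-0.133,"twist":0,"jaw":80},{"dx":0.002,"dy":0.001,"dz":-0.133,"twist":0,"jaw":80},{"dx":0.002,"dy":0.001,"dz":-0.133,"twist":0,"jaw":255},{"dx":0.002,"dy":0.001,"dz":-0.133,"twist":0,"jaw":255},{"dx":0.002,"dy":0.001,"dz":-0.133,"twist":0,"jaw":255},{"dx":0.002,"dy":0.001,"dz":-0.133,"twist":0,"jaw":255},{"dx":0.002,"dy":0.001,"dz":-0.133,"twist":0,"jaw":255},{"dx":0.002,"dy":0.001,"dz":-0.133,"twist":0,"jaw":255}]'; python3 -m crank '[{"dx":0,"dy":0,"dz":0,"twist":0,"jaw":255},{"dx":0,"dy":0,"dz":0,"twist":0,"jaw":255}]'
```

```text
time_s: 9.95
tcp_pos: [0.5118, 0.1903, 0.0683]
ee_rot: [0.109, 0.994, 0.0, 0.0]
force: [-0.5, -0.7, 0.2]
finger_gap: 0.0205
gripper_force: 0.0
time_s: 10.15
tcp_pos: [0.5119, 0.1905, 0.0683]
ee_rot: [0.109, 0.994, 0.0, 0.0]
force: [-0.5, 1.8, 0.3]
finger_gap: 0.0136
gripper_force: 30.0
```

```bash
python3 -m crank '[{"dx":-0.0022,"dy":-0.01,"dz":0,"twist":0,"jaw":255},{"dx":-0.0066,"dy":-0.0295,"dz":0,"twist":0,"jaw":255},{"dx":-0.011,"dy":-0.049,"dz":0,"twist":0,"jaw":255},{"dx":-0.0153,"dy":-0.0685,"dz":0,"twist":0,"jaw":255},{"dx":-0.0197,"dy":-0.088,"dz":0,"twist":0,"jaw":255},{"dx":-0.024,"dy":-0.1075,"dz":0,"twist":0,"jaw":255},{"dx":-0.0284,"dy":-0.127,"dz":0,"twist":0,"jaw":255},{"dx":-0.0323,"dy":-0.1445,"dz":0,"twist":0,"jaw":255},{"dx":-0.0349,"dy":-0.156,"dz":0,"twist":0,"jaw":255},{"dx":-0.0366,"dy":-0.164,"dz":0,"twist":0,"jaw":255},{"dx":-0.0375,"dy":-0.168,"dz":0,"twist":0,"jaw":255},{"dx":-0.0375,"dy":-0.168,"dz":0,"twist":0,"jaw":255}]';  python3 -m crank '[{"dx":0,"dy":0,"dz":0,"twist":0,"jaw":255},{"dx":0,"dy":0,"dz":0,"twist":0,"jaw":255},{"dx":0,"dy":0,"dz":0,"twist":0,"jaw":255}]'
```

```text
time_s: 11.35
tcp_pos: [0.4745, 0.0272, 0.0682]
ee_rot: [0.109, 0.994, 0.005, 0.0]
force: [4.3, 29.9, -1.1]
finger_gap: 0.0139
gripper_force: 30.0
time_s: 11.65
tcp_pos: [0.4745, 0.0272, 0.0682]
ee_rot: [0.109, 0.994, 0.004, 0.0]
force: [4.4, 29.1, -0.9]
finger_gap: 0.0143
gripper_force: 30.0
```

```bash
python3 -m crank '[{"dx":0.001,"dy":0.003,"dz":0,"twist":0,"jaw":255},{"dx":0.001,"dy":0.003,"dz":0,"twist":0,"jaw":150},{"dx":0.001,"dy":0.003,"dz":0,"twist":0,"jaw":80},{"dx":0.001,"dy":0.003,"dz":0,"twist":0,"jaw":80},{"dx":0.001,"dy":0.003,"dz":0,"twist":0,"jaw":80},{"dx":0.001,"dy":0.003,"dz":0.04,"twist":0,"jaw":80},{"dx":0.001,"dy":0.003,"dz":0.08,"twist":0,"jaw":80},{"dx":0.001,"dy":0.003,"dz":0.11,"twist":0,"jaw":0},{"dx":0.001,"dy":-0.04,"dz":0.11,"twist":0,"jaw":0},{"dx":0.001,"dy":-0.09,"dz":0.11,"twist":0,"jaw":0},{"dx":0.001,"dy":-0.14,"dz":0.11,"twist":0,"jaw":0}]'
python3 - <<'E'
from h import *
s=snapshot("top"); W=cloud(s); v=s["img"].max(2)
def rect(nm,a,b,cc,d,lo,hi,vmax,z):
    m=np.zeros(v.shape,bool); m[b:d,a:cc]=1; m&=(W[...,2]>lo)&(W[...,2]<hi)&(v<vmax)
    q,p=np.nonzero(m); P=np.array([ray(s,i,j,z)[:2]*1000 for i,j in zip(p,q)],np.float32); r=cv2.minAreaRect(P); print(nm,len(P),np.round(r[0],1),np.round(r[1],1),round(r[2],1),P.mean(0).round(1))
rect("paddle",240,195,285,230,.088,.12,95,.097)
rect("wing",205,145,250,185,.115,.145,90,.131)
rect("walls",215,160,290,210,.066,.085,999,.075)
save(s,"pics/top2.png")
t=snapshot("side")
b=cv2.cvtColor(t["img"],cv2.COLOR_RGB2BGR)[120:240,230:350]; a=cv2.cvtColor(s["img"],cv2.COLOR_RGB2BGR)[130:250,165:285]
cv2.imwrite("pics/c2.png",cv2.resize(np.hstack([a,b]),(800,400),interpolation=cv2.INTER_CUBIC))
E
```

```text
time_s: 12.75
tcp_pos: [0.4753, -0.1193, 0.1788]
ee_rot: [0.109, 0.994, -0.0, 0.001]
force: [0.7, -0.2, -0.0]
finger_gap: 0.0889
gripper_force: 0.0
paddle 43 [473.7  25.1] [11.  39.1] 77.7 [474.7  24.9]
wing 92 [621.3 159.5] [56.3 16.1] 88.4 [622.9 159.3]
walls 151 [550.5 101.3] [215.9  77.5] 54.8 [571.5 121.9]
```

View pics/c2.png

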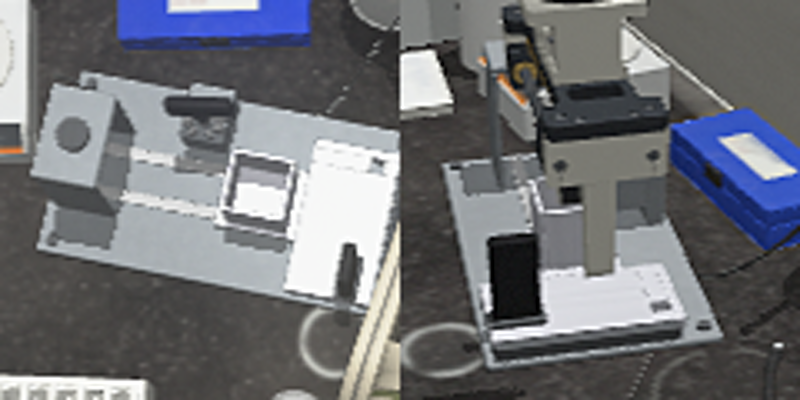

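The carriage is out (paddle moved 169.6 mm) and the pin is parked at -79°. The pocket is open at about (260,190) in the crop. Moving on to the bottle.

```bash
python3 -m crank '[{"dx":0.0055,"dy":-0.04,"dz":0,"twist":-8.5,"jaw":0},{"dx":0.0055,"dy":-0.08,"dz":0,"twist":-17,"jaw":0},{"dx":0.0055,"dy":-0.12,"dz":0,"twist":-25.5,"jaw":0},{"dx":0.0055,"dy":-0.16,"dz":0,"twist":-34,"jaw":0},{"dx":0.0055,"dy":-0.185,"dz":0,"twist":-42.5,"jaw":0},{"dx":0.0055,"dy":-0.185,"dz":0,"twist":-51,"jaw":0},{"dx":0.0055,"dy":-0.185,"dz":0,"twist":-59.5,"jaw":0},{"dx":0.0055,"dy":-0.185,"dz":0,"twist":-68,"jaw":0},{"dx":0.0055,"dy":-0.185,"dz":0,"twist":-76.5,"jaw":0},{"dx":0.0055,"dy":-0.185,"dz":0,"twist":-85,"jaw":0},{"dx":0.0055,"dy":-0.185,"dz":0,"twist":-94,"jaw":0},{"dx":0.0055,"dy":-0.185,"dz":0,"twist":-94.3,"jaw":0}]'; python3 -m crank '[{"dx":0,"dy":0,"dz":-0.02,"twist":0,"jaw":0},{"dx":0,"dy":0,"dz":-0.02,"twist":0,"jaw":0},{"dx":0,"dy":0,"dz":-0.02,"twist":0,"jaw":0}]'
python3 - <<'E'
from h import *
s=snapshot("top"); W=cloud(s); v=s["img"].max(2)
# pocket rim: bright wall tops
m=(W[...,2]>.060)&(W[...,2]<.092); k=np.zeros_like(m); k[170:205,228:258]=1; m&=k
q,p=np.nonzero(m); P=np.array([ray(s,i,j,.075)[:2]*1000 for i,j in zip(p,q)],np.float32); r=cv2.minAreaRect(P); print(len(P),r,P.mean(0),p.min(),p.max(),q.min(),q.max())
E
```

```text
time_s: 14.05
tcp_pos: [0.4807, -0.3024, 0.1779]
ee_rot: [0.804, 0.595, -0.0, -0.0]
force: [-1.0, 0.5, -0.4]
finger_gap: 0.0929
gripper_force: 0.0
time_s: 14.35
tcp_pos: [0.4803, -0.3023, 0.1577]
ee_rot: [0.802, 0.597, -0.0, -0.001]
force: [-0.1, 0.3, 0.9]
finger_gap: 0.0931
gripper_force: 0.0
132 ((564.5074462890625, 119.861328125), (85.2037582397461, 74.50682067871094), 76.97110748291016) [560.18085  112.388306] 228 253 170 196
```

```bash
python3 -m crank '[{"dx":0.001,"dy":0,"dz":-0.03,"twist":0,"jaw":0},{"dx":0.001,"dy":0,"dz":-0.06,"twist":0,"jaw":0},{"dx":0.001,"dy":0,"dz":-0.085,"twist":0,"jaw":0},{"dx":0.001,"dy":0,"dz":-0.105,"twist":0,"jaw":0},{"dx":0.001,"dy":0,"dz":-0.119,"twist":0,"jaw":0},{"dx":0.001,"dy":0,"dz":-0.1265,"twist":0,"jaw":0},{"dx":0.001,"dy":0,"dz":-0.1265,"twist":0,"jaw":0},{"dx":0.001,"dy":0,"dz":-0.1265,"twist":0,"jaw":255},{"dx":0.001,"dy":0,"dz":-0.1265,"twist":0,"jaw":255},{"dx":0.001,"dy":0,"dz":-0.1265,"twist":0,"jaw":255},{"dx":0.001,"dy":0,"dz":-0.1265,"twist":0,"jaw":255},{"dx":0.001,"dy":0,"dz":-0.1265,"twist":0,"jaw":255}]'; python3 -m crank '[{"dx":0,"dy":0,"dz":0,"twist":0,"jaw":255},{"dx":0,"dy":0,"dz":0,"twist":0,"jaw":255},{"dx":0,"dy":0,"dz":0.01,"twist":0,"jaw":255},{"dx":0,"dy":0,"dz":0.02,"twist":0,"jaw":255},{"dx":0,"dy":0,"dz":0.02,"twist":0,"jaw":255},{"dx":0,"dy":0,"dz":0.02,"twist":0,"jaw":255}]'
```

```text
time_s: 15.6
tcp_pos: [0.4819, -0.3028, 0.032]
ee_rot: [0.803, 0.596, 0.0, 0.0]
force: [1.0, 0.3, -0.2]
finger_gap: 0.0573
gripper_force: 0.0
time_s: 16.2
tcp_pos: [0.4818, -0.3029, 0.052]
ee_rot: [0.803, 0.596, 0.0, 0.0]
force: [0.3, 0.3, -1.7]
finger_gap: 0.0443
gripper_force: 30.0
```

```bash
python3 -m crank '[{"dx":-0.0012,"dy":-0.0038,"dz":0,"twist":0,"jaw":255},{"dx":-0.0023,"dy":-0.0077,"dz":0,"twist":0,"jaw":255},{"dx":-0.0023,"dy":-0.0077,"dz":0,"twist":0,"jaw":255}]'; python3 -m crank '[{"dx":-0.0008,"dy":-0.0026,"dz":0.006,"twist":0,"jaw":255},{"dx":-0.0018,"dy":-0.006,"dz":0.0115,"twist":0,"jaw":255},{"dx":-0.0031,"dy":-0.01,"dz":0.0166,"twist":0,"jaw":255},{"dx":-0.0045,"dy":-0.0146,"dz":0.0211,"twist":0,"jaw":255},{"dx":-0.0045,"dy":-0.0146,"dz":0.0211,"twist":0,"jaw":255}]'
python3 - <<'E'
from h import *
t=snapshot("side")
b=cv2.cvtColor(t["img"],cv2.COLOR_RGB2BGR)[220:340,265:385]
cv2.imwrite("pics/b1.png",cv2.resize(b,(600,600),interpolation=cv2.INTER_CUBIC))
E
```

```text
time_s: 16.5
tcp_pos: [0.4796, -0.3084, 0.0512]
ee_rot: [0.803, 0.596, 0.001, -0.002]
force: [2.0, 11.4, 2.7]
finger_gap: 0.0444
gripper_force: 30.0
time_s: 17.0
tcp_pos: [0.4746, -0.3246, 0.0726]
ee_rot: [0.803, 0.596, 0.0, -0.001]
force: [0.6, 5.7, 1.8]
finger_gap: 0.044
gripper_force: 30.0
```

View pics/b1.png

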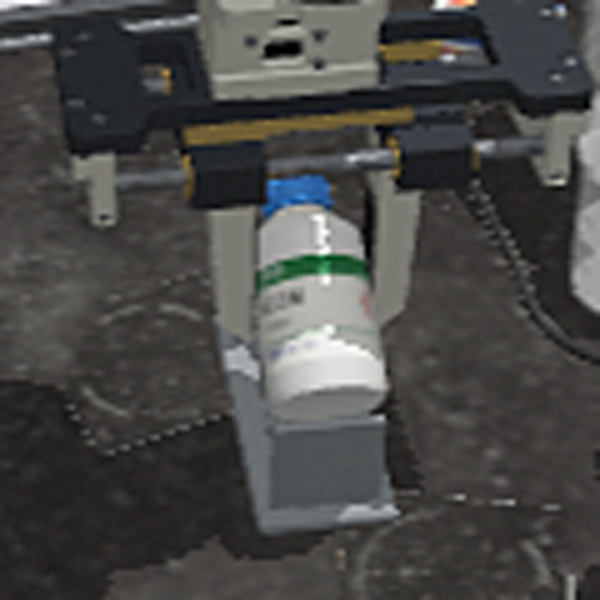

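The bottle is tilting as planned: cap up at (297,190) in the crop, base resting on the end plate near (325,410). I'll continue along the arc.

```bash
python3 -m crank '[{"dx":-0.0016,"dy":-0.0052,"dz":0.0038,"twist":0,"jaw":255},{"dx":-0.0032,"dy":-0.0107,"dz":0.0069,"twist":0,"jaw":255},{"dx":-0.005,"dy":-0.0167,"dz":0.0092,"twist":0,"jaw":255},{"dx":-0.0069,"dy":-0.0228,"dz":0.0106,"twist":0,"jaw":255},{"dx":-0.0088,"dy":-0.029,"dz":0.0112,"twist":0,"jaw":255},{"dx":-0.0107,"dy":-0.0353,"dz":0.0109,"twist":0,"jaw":255},{"dx":-0.0126,"dy":-0.0415,"dz":0.0098,"twist":0,"jaw":255},{"dx":-0.0144,"dy":-0.0476,"dz":0.0079,"twist":0,"jaw":255},{"dx":-0.0144,"dy":-0.0476,"dz":0.0079,"twist":0,"jaw":255}]'
python3 - <<'E'
from h import *
t=snapshot("side")
b=cv2.cvtColor(t["img"],cv2.COLOR_RGB2BGR)[220:340,265:385]
cv2.imwrite("pics/b2.png",cv2.resize(b,(600,600),interpolation=cv2.INTER_CUBIC))
E
```

```text
time_s: 17.95
tcp_pos: [0.4604, -0.3728, 0.0807]
ee_rot: [0.803, 0.596, 0.0, -0.0]
force: [-1.4, 2.6, 4.3]
finger_gap: 0.044
gripper_force: 30.0
```

View pics/b2.png

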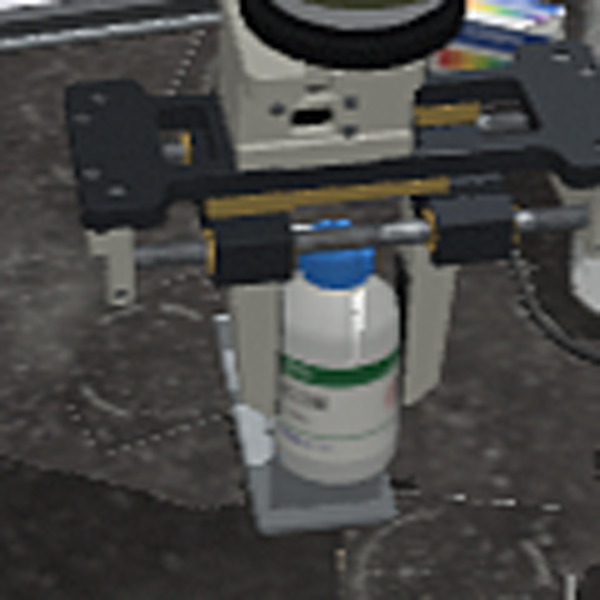

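Bottle upright (cap at (335,255), base at (340,470) in the crop). I'll carry it to clear bench and set it down.

```bash
python3 -m crank '[{"dx":0,"dy":0,"dz":0.02,"twist":0,"jaw":255},{"dx":0,"dy":0,"dz":0.045,"twist":0,"jaw":255},{"dx":0.002,"dy":0.02,"dz":0.05,"twist":0,"jaw":255},{"dx":0.003,"dy":0.05,"dz":0.05,"twist":0,"jaw":255},{"dx":0.005,"dy":0.08,"dz":0.05,"twist":0,"jaw":255},{"dx":0.006,"dy":0.11,"dz":0.05,"twist":0,"jaw":255},{"dx":0.008,"dy":0.14,"dz":0.05,"twist":0,"jaw":255},{"dx":0.01,"dy":0.165,"dz":0.05,"twist":0,"jaw":255},{"dx":0.01,"dy":0.183,"dz":0.05,"twist":0,"jaw":255},{"dx":0.01,"dy":0.183,"dz":0.03,"twist":0,"jaw":255},{"dx":0.01,"dy":0.183,"dz":0.005,"twist":0,"jaw":255},{"dx":0.01,"dy":0.183,"dz":-0.02,"twist":0,"jaw":255}]'; python3 -m crank '[{"dx":0,"dy":0,"dz":-0.01,"twist":0,"jaw":255},{"dx":0,"dy":0,"dz":-0.017,"twist":0,"jaw":255},{"dx":0,"dy":0,"dz":-0.02,"twist":0,"jaw":255},{"dx":0,"dy":0,"dz":-0.023,"twist":0,"jaw":255},{"dx":0,"dy":0,"dz":-0.025,"twist":0,"jaw":255},{"dx":0,"dy":0,"dz":-0.025,"twist":0,"jaw":255}]'
```

```text
time_s: 19.2
tcp_pos: [0.4708, -0.1899, 0.06]
ee_rot: [0.803, 0.596, 0.0, 0.001]
force: [0.6, 0.3, -1.8]
finger_gap: 0.0447
gripper_force: 30.0
time_s: 19.8
tcp_pos: [0.4709, -0.1899, 0.0361]
ee_rot: [0.803, 0.596, 0.0, 0.0]
force: [0.3, 0.0, -1.6]
finger_gap: 0.0445
gripper_force: 30.0
```

```bash
python3 -m crank '[{"dx":0,"dy":0,"dz":-0.002,"twist":0,"jaw":255},{"dx":0,"dy":0,"dz":-0.004,"twist":0,"jaw":255},{"dx":0,"dy":0,"dz":-0.004,"twist":0,"jaw":255}]'; python3 -m crank '[{"dx":0,"dy":0,"dz":-0.002,"twist":0,"jaw":255},{"dx":0,"dy":0,"dz":-0.004,"twist":0,"jaw":255},{"dx":0,"dy":0,"dz":-0.004,"twist":0,"jaw":255}]'
```

```text
time_s: 20.1
tcp_pos: [0.4704, -0.1895, 0.0314]
ee_rot: [0.803, 0.596, -0.0, -0.0]
force: [0.1, 0.4, -1.0]
finger_gap: 0.0443
gripper_force: 30.0
time_s: 20.4
tcp_pos: [0.4708, -0.19, 0.0287]
ee_rot: [0.803, 0.596, -0.0, 0.0]
force: [-4.1, 1.2, 9.5]
finger_gap: 0.0447
gripper_force: 30.0
```

```bash
python3 -m crank '[{"dx":0,"dy":0,"dz":-0.002,"twist":0,"jaw":255},{"dx":0,"dy":0,"dz":-0.003,"twist":0,"jaw":255},{"dx":0,"dy":0,"dz":-0.003,"twist":0,"jaw":255},{"dx":0,"dy":0,"dz":-0.003,"twist":0,"jaw":255}]'
python3 - <<'E'
from h import *
t=snapshot("side")
u,v=[int(x) for x in cv2.projectPoints(np.array([[.47,-.19,.05]]),t["rvec"],t["tvec"],t["camera_matrix"],None)[0].ravel()]
print(u,v)
b=cv2.cvtColor(t["img"],cv2.COLOR_RGB2BGR)[v-60:v+60,u-60:u+60]
cv2.imwrite("pics/b3.png",cv2.resize(b,(600,600),interpolation=cv2.INTER_CUBIC))
W=cloud(t);g=cv2.cvtColor(t["img"],cv2.COLOR_RGB2HSV)
m=(g[...,0]>95)&(g[...,0]<130)&(g[...,1]>110)&(np.abs(W[...,0]-.47)<.05)&(np.abs(W[...,1]+.19)<.06)
P=W[m]*1000;print("cap",len(P),np.median(P,0).round(1),P.min(0).round(),P.max(0).round())
m=(g[...,2]>130)&(g[...,1]<70)&(np.abs(W[...,0]-.47)<.03)&(np.abs(W[...,1]+.19)<.06)&(W[...,2]<.07)
P=W[m]*1000
for a in range(5,70,10):
    q=P[(P[:,2]>=a)&(P[:,2]<a+10)]; print(a,len(q),q.mean(0).round(1) if len(q) else "")
E
```

```text
time_s: 20.8
tcp_pos: [0.4713, -0.1912, 0.0274]
ee_rot: [0.803, 0.596, -0.0, 0.001]
force: [-10.6, -1.5, 23.4]
finger_gap: 0.0445
gripper_force: 30.1
295 253
cap 107 [ 469.7 -192.8   92.9] [ 434. -229.   81.] [ 492. -174.  214.]
5 24 [ 463.9 -215.4   10.3]
15 51 [ 464.3 -210.6   20.3]
25 47 [ 464.3 -209.1   30.5]
35 52 [ 467.  -209.5   39.9]
45 11 [ 466.5 -208.4   47. ]
55 60 [ 466.7 -204.5   60.7]
65 50 [ 465.7 -200.7   67.6]
```

View pics/b3.png

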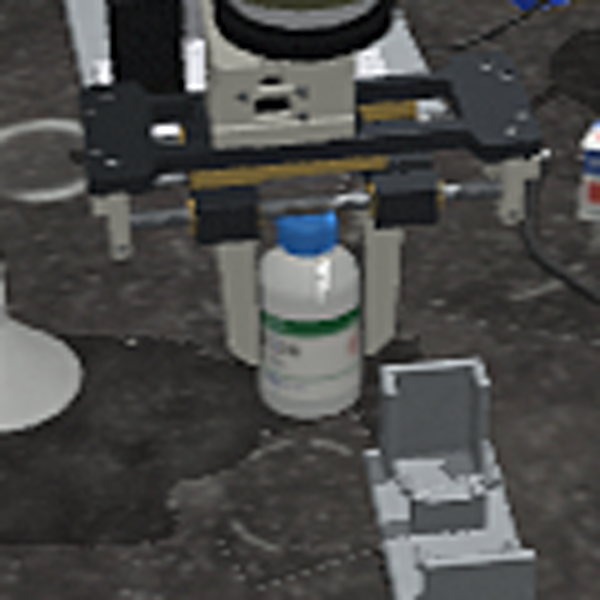

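Bottle is on the bench, cap up at (305,230), base at (310,405). I've already viewed one picture more than the limit of 10, so from here I'll use numbers only. I'll unload, release, and regrip on the cap.

```bash
python3 -m crank '[{"dx":0,"dy":0,"dz":0.004,"twist":0,"jaw":255},{"dx":0,"dy":0,"dz":0.005,"twist":0,"jaw":255},{"dx":0,"dy":0,"dz":0.005,"twist":0,"jaw":255}]'; python3 -m crank '[{"dx":0,"dy":0,"dz":0,"twist":0,"jaw":110},{"dx":0,"dy":0,"dz":0,"twist":0,"jaw":90},{"dx":0,"dy":0,"dz":0,"twist":0,"jaw":70},{"dx":0,"dy":0,"dz":0,"twist":0,"jaw":50},{"dx":0,"dy":0,"dz":0,"twist":0,"jaw":40},{"dx":0,"dy":0,"dz":0,"twist":0,"jaw":40},{"dx":0,"dy":0,"dz":0,"twist":0,"jaw":40}]'
python3 - <<'E'
from h import *
t=snapshot("side");o=get_obs();print(o["finger_gap"],o["tcp_pos"])
W=cloud(t);g=cv2.cvtColor(t["img"],cv2.COLOR_RGB2HSV)
m=(g[...,0]>95)&(g[...,0]<130)&(g[...,1]>110)&(np.abs(W[...,0]-.47)<.03)&(np.abs(W[...,1]+.19)<.03)&(W[...,2]<.11)
P=W[m]*1000;print("cap",len(P),P.mean(0).round(1),np.percentile(P,[5,95],axis=0).round(1))
m=(g[...,2]>130)&(g[...,1]<70)&(np.abs(W[...,0]-.47)<.03)&(np.abs(W[...,1]+.19)<.06)&(W[...,2]<.07)
P=W[m]*1000
for a in range(5,70,10):
    q=P[(P[:,2]>=a)&(P[:,2]<a+10)]; print(a,len(q),q.mean(0).round(1) if len(q) else "")
E
```

```text
time_s: 21.15
tcp_pos: [0.4705, -0.1895, 0.0295]
ee_rot: [0.803, 0.596, 0.0, -0.0]
force: [0.8, -0.0, -1.3]
finger_gap: 0.0447
gripper_force: 29.9
time_s: 21.85
tcp_pos: [0.4705, -0.1896, 0.0297]
ee_rot: [0.803, 0.596, 0.0, -0.0]
force: [-0.2, -0.2, 0.5]
finger_gap: 0.0783
gripper_force: 0.0
0.07816604508191786 [ 0.47057178 -0.18965654  0.02967009]
cap 115 [ 467.2 -197.2   88.6] [[ 457.2 -205.5   80.7]
 [ 479.  -185.7   93.1]]
5 23 [ 463.8 -214.8   12.6]
15 21 [ 464.3 -213.3   20.1]
25 40 [ 463.5 -213.6   30. ]
35 26 [ 465.3 -214.2   39. ]
45 21 [ 457.8 -208.2   53.2]
55 67 [ 463.2 -209.7   60.3]
65 66 [ 463.8 -205.    67.7]
```

```bash
python3 -m crank '[{"dx":0,"dy":0,"dz":0.03,"twist":0,"jaw":40},{"dx":0,"dy":0,"dz":0.07,"twist":0,"jaw":40},{"dx":0,"dy":0,"dz":0.11,"twist":0,"jaw":40},{"dx":0.0,"dy":-0.04,"dz":0.13,"twist":0,"jaw":40},{"dx":0.0,"dy":-0.08,"dz":0.13,"twist":0,"jaw":40},{"dx":0.0,"dy":-0.13,"dz":0.13,"twist":0,"jaw":40},{"dx":0.0,"dy":-0.13,"dz":0.13,"twist":0,"jaw":40}]'
python3 - <<'E'
from h import *
print(get_obs()["tcp_pos"])
for n in("top","side"):
    s=snapshot(n);g=cv2.cvtColor(s["img"],cv2.COLOR_RGB2HSV)
    u,v=[int(x) for x in cv2.projectPoints(np.array([[.47,-.19,.09]]),s["rvec"],s["tvec"],s["camera_matrix"],None)[0].ravel()]
    m=(g[...,0]>95)&(g[...,0]<130)&(g[...,1]>90);k=np.zeros_like(m);k[v-20:v+20,u-20:u+20]=1;m&=k
    q,p=np.nonzero(m);P=np.array([ray(s,i,j,.092 if n=="top" else .0845)[:2]*1000 for i,j in zip(p,q)],np.float32)
    print(n,len(P),P.mean(0),cv2.minAreaRect(P))
    W=cloud(s);Q=W[m];Q=Q[(Q[:,2]>.088)&(Q[:,2]<.1)]*1000;print(Q.mean(0),len(Q))
# pocket rim in top view, arm away
s=snapshot("top");W=cloud(s);k=np.zeros(W.shape[:2],bool)
u,v=[int(x) for x in cv2.projectPoints(np.array([[.5565,.1083,.075]]),s["rvec"],s["tvec"],s["camera_matrix"],None)[0].ravel()];print(u,v)
print(s["img"].max(2)[v-13:v+14,u-13:u+14]);print((W[v-13:v+14,u-13:u+14,2]*1000).round().astype(int))
E
```

```text
time_s: 22.6
tcp_pos: [0.4697, -0.3247, 0.1597]
ee_rot: [0.804, 0.594, -0.001, 0.001]
force: [-0.1, 1.6, 0.3]
finger_gap: 0.0785
gripper_force: 0.0
[ 0.46974478 -0.32474793  0.15968916]
top 57 [ 465.55728 -192.42598] ((465.42022705078125, -192.7843475341797), (21.863445281982422, 25.565073013305664), 87.30974578857422)
[ 465.78121634 -191.92855052   91.26305154] 35
side 59 [ 462.73807 -189.28606] ((462.8556213378906, -189.02395629882812), (36.322933197021484, 11.001823425292969), 66.14643096923828)
[ 461.59290461 -192.8086517    91.36700842] 32
242 185
[[124 125 118  92  93 109 174 194 193 192 192 194 195 192 193 194 193 193
  198 197 198 199 198 196 195 194 196]
 [ 79  86  85  80  99 174 195 193 193 190 190 193 191 192 196 197 197 197
  197 196 198 199 198 197 197 195 196]
 [ 81  83  82  81 108 177 189 154 175 190 191 192 194 195 195 197 199 198
  197 197 197 197 196 197 195 197 197]
 [ 97  91  83  86 108 180 247 255 255 255 242 218 186 189 195 196 196 197
  197 195 197 197 198 199 196 196 199]
 [124 123 126 122 117 225 172 102  92 102 174 219 238 255 255 249 225 190
  191 195 196 1
[... 17694 characters left out ...]
       22                   19                   20]
 [                   5                    8                    5
                     6                   19                    6
                    15                   22                   26
                    19                   19                   19
                    15                   12                   27
                    22                   41                   32
                    37                   38                   39
                    29                   15                   18
                    10                   21                   19]]<stdin>:13: RuntimeWarning: invalid value encountered in cast
```

```bash
python3 -m crank '[{"dx":-0.001,"dy":0.04,"dz":0,"twist":0,"jaw":60},{"dx":-0.001,"dy":0.085,"dz":0,"twist":0,"jaw":80},{"dx":-0.001,"dy":0.12,"dz":0,"twist":0,"jaw":80},{"dx":-0.001,"dy":0.1327,"dz":0,"twist":0,"jaw":80},{"dx":-0.001,"dy":0.1327,"dz":-0.02,"twist":0,"jaw":80},{"dx":-0.001,"dy":0.1327,"dz":-0.045,"twist":0,"jaw":80},{"dx":-0.001,"dy":0.1327,"dz":-0.07,"twist":0,"jaw":80},{"dx":-0.001,"dy":0.1327,"dz":-0.085,"twist":0,"jaw":80},{"dx":-0.001,"dy":0.1327,"dz":-0.0935,"twist":0,"jaw":80},{"dx":-0.001,"dy":0.1327,"dz":-0.0935,"twist":0,"jaw":80},{"dx":-0.001,"dy":0.1327,"dz":-0.0935,"twist":0,"jaw":120}]'
python3 -m crank '[{"dx":0,"dy":0,"dz":0,"twist":0,"jaw":140},{"dx":0,"dy":0,"dz":0,"twist":0,"jaw":155},{"dx":0,"dy":0,"dz":0,"twist":0,"jaw":170},{"dx":0,"dy":0,"dz":0,"twist":0,"jaw":185},{"dx":0,"dy":0,"dz":0,"twist":0,"jaw":200},{"dx":0,"dy":0,"dz":0,"twist":0,"jaw":255},{"dx":0,"dy":0,"dz":0,"twist":0,"jaw":255},{"dx":0,"dy":0,"dz":0,"twist":0,"jaw":255}]'
python3 - <<'E'
from h import *
s=snapshot("top");print(ray(s,241.9,185.5,.075))
E
```

```text
time_s: 23.85
tcp_pos: [0.4701, -0.1872, 0.067]
ee_rot: [0.803, 0.596, 0.0, 0.0]
force: [-0.6, -0.5, -0.2]
finger_gap: 0.0593
gripper_force: 0.0
time_s: 24.65
tcp_pos: [0.471, -0.1876, 0.0681]
ee_rot: [0.803, 0.596, 0.001, 0.001]
force: [-0.2, 0.3, 8.4]
finger_gap: 0.0362
gripper_force: 25.0
[0.55677999 0.10922879 0.075     ]
```

The fingertips caught the shoulder (36 mm gap), so I'll open, raise so the tips are just above the shoulder, and grip the cap only.

```bash
python3 -m crank '[{"dx":0,"dy":0,"dz":0,"twist":0,"jaw":140},{"dx":0,"dy":0,"dz":0,"twist":0,"jaw":120},{"dx":0,"dy":0,"dz":0,"twist":0,"jaw":110},{"dx":-0.001,"dy":-0.004,"dz":0.006,"twist":0,"jaw":110},{"dx":-0.001,"dy":-0.004,"dz":0.0115,"twist":0,"jaw":110},{"dx":-0.001,"dy":-0.004,"dz":0.0115,"twist":0,"jaw":130},{"dx":-0.001,"dy":-0.004,"dz":0.0115,"twist":0,"jaw":150},{"dx":-0.001,"dy":-0.004,"dz":0.0115,"twist":0,"jaw":170},{"dx":-0.001,"dy":-0.004,"dz":0.0115,"twist":0,"jaw":190},{"dx":-0.001,"dy":-0.004,"dz":0.0115,"twist":0,"jaw":210},{"dx":-0.001,"dy":-0.004,"dz":0.0115,"twist":0,"jaw":255},{"dx":-0.001,"dy":-0.004,"dz":0.0115,"twist":0,"jaw":255}]'; python3 -m crank '[{"dx":0,"dy":0,"dz":0,"twist":0,"jaw":255},{"dx":0,"dy":0,"dz":0,"twist":0,"jaw":255},{"dx":0,"dy":0,"dz":0,"twist":0,"jaw":255}]'
```

```text
time_s: 25.9
tcp_pos: [0.4684, -0.1908, 0.0774]
ee_rot: [0.803, 0.596, -0.0, -0.0]
force: [-0.5, 0.1, -0.9]
finger_gap: 0.0248
gripper_force: 30.0
time_s: 26.2
tcp_pos: [0.4684, -0.1909, 0.0775]
ee_rot: [0.803, 0.596, -0.0, -0.0]
force: [-0.0, -0.4, -0.5]
finger_gap: 0.0248
gripper_force: 30.0
```

```bash
python3 -m crank '[{"dx":0,"dy":0,"dz":0.01,"twist":0,"jaw":255},{"dx":0,"dy":0,"dz":0.03,"twist":0,"jaw":255},{"dx":0,"dy":0,"dz":0.06,"twist":0,"jaw":255},{"dx":0,"dy":0,"dz":0.09,"twist":0,"jaw":255},{"dx":0,"dy":0,"dz":0.11,"twist":0,"jaw":255},{"dx":0,"dy":0,"dz":0.112,"twist":0,"jaw":255},{"dx":0,"dy":0,"dz":0.112,"twist":0,"jaw":255},{"dx":0,"dy":0,"dz":0.112,"twist":0,"jaw":255}]'
cat > fit.py <<'E'
from h import *
from scipy.optimize import least_squares
o=get_obs();c=o["tcp_pos"];t=snapshot("side");W=cloud(t);b=c[2]-.0775
m=(np.hypot(W[...,0]-c[0],W[...,1]-c[1])<.04)&(W[...,2]>b+.004)&(W[...,2]<b+.056)
P=W[m];f=lambda p:np.hypot(P[:,0]-p[0]-p[2]*(P[:,2]-b-.03),P[:,1]-p[1]-p[3]*(P[:,2]-b-.03))-.023
r=least_squares(f,[c[0],c[1],0,0],loss="soft_l1",f_scale=.003);print("n",len(P),"tcp",c.round(4),"axis",r.x.round(4),"off mm",((r.x[:2]-c[:2])*1000).round(1),"gap",o["finger_gap"])
E
python3 fit.py
```

```text
time_s: 27.0
tcp_pos: [0.4678, -0.1905, 0.1882]
ee_rot: [0.803, 0.596, -0.0, -0.001]
force: [-0.3, -0.1, -1.0]
finger_gap: 0.0252
gripper_force: 30.0
n 429 tcp [ 0.4678 -0.1905  0.1882] axis [ 0.468  -0.1919 -0.0059  0.0104] off mm [ 0.2 -1.3] gap 0.025221242030916777
```

```bash
python3 -m crank '[{"dx":0.005,"dy":0.015,"dz":0,"twist":0,"jaw":255},{"dx":0.014,"dy":0.045,"dz":0,"twist":0,"jaw":255},{"dx":0.024,"dy":0.08,"dz":0,"twist":0,"jaw":255},{"dx":0.034,"dy":0.115,"dz":0,"twist":0,"jaw":255},{"dx":0.044,"dy":0.15,"dz":0,"twist":0,"jaw":255},{"dx":0.055,"dy":0.185,"dz":0,"twist":0,"jaw":255},{"dx":0.065,"dy":0.22,"dz":0,"twist":0,"jaw":255},{"dx":0.075,"dy":0.255,"dz":0,"twist":0,"jaw":255},{"dx":0.084,"dy":0.285,"dz":0,"twist":0,"jaw":255},{"dx":0.0886,"dy":0.3003,"dz":0,"twist":0,"jaw":255},{"dx":0.0886,"dy":0.3003,"dz":0,"twist":0,"jaw":255},{"dx":0.0886,"dy":0.3003,"dz":0,"twist":0,"jaw":255}]'; python3 fit.py
```

```text
time_s: 28.25
tcp_pos: [0.5565, 0.1088, 0.1886]
ee_rot: [0.803, 0.596, -0.001, -0.0]
force: [0.0, -0.6, -2.3]
finger_gap: 0.0251
gripper_force: 30.0
n 291 tcp [0.5565 0.1088 0.1886] axis [ 0.5569  0.1072 -0.0011 -0.0051] off mm [ 0.3 -1.5] gap 0.025136731834097138
```

```bash
python3 -m crank '[{"dx":0,"dy":0.0013,"dz":-0.015,"twist":0,"jaw":255},{"dx":0,"dy":0.0013,"dz":-0.03,"twist":0,"jaw":255},{"dx":0,"dy":0.0013,"dz":-0.04,"twist":0,"jaw":255},{"dx":0,"dy":0.0013,"dz":-0.05,"twist":0,"jaw":255},{"dx":0,"dy":0.0013,"dz":-0.06,"twist":0,"jaw":255},{"dx":0,"dy":0.0013,"dz":-0.07,"twist":0,"jaw":255},{"dx":0,"dy":0.0013,"dz":-0.078,"twist":0,"jaw":255},{"dx":0,"dy":0.0013,"dz":-0.084,"twist":0,"jaw":255},{"dx":0,"dy":0.0013,"dz":-0.087,"twist":0,"jaw":255},{"dx":0,"dy":0.0013,"dz":-0.087,"twist":0,"jaw":255}]'; python3 -m crank '[{"dx":0,"dy":0,"dz":-0.002,"twist":0,"jaw":255},{"dx":0,"dy":0,"dz":-0.003,"twist":0,"jaw":255},{"dx":0,"dy":0,"dz":-0.003,"twist":0,"jaw":255},{"dx":0,"dy":0,"dz":-0.003,"twist":0,"jaw":255}]'
```

```text
time_s: 29.3
tcp_pos: [0.5569, 0.1107, 0.1023]
ee_rot: [0.803, 0.596, -0.0, -0.0]
force: [0.1, -0.2, -0.7]
finger_gap: 0.0252
gripper_force: 30.0
time_s: 29.7
tcp_pos: [0.5573, 0.1107, 0.0999]
ee_rot: [0.803, 0.596, 0.0, 0.0]
force: [-0.2, 0.2, -1.5]
finger_gap: 0.0252
gripper_force: 30.0
```

```bash
python3 -m crank '[{"dx":0,"dy":0,"dz":-0.001,"twist":0,"jaw":255},{"dx":0,"dy":0,"dz":-0.002,"twist":0,"jaw":255},{"dx":0,"dy":0,"dz":-0.002,"twist":0,"jaw":255},{"dx":0,"dy":0,"dz":-0.002,"twist":0,"jaw":255}]'; python3 -m crank '[{"dx":0,"dy":0,"dz":-0.001,"twist":0,"jaw":255},{"dx":0,"dy":0,"dz":-0.0015,"twist":0,"jaw":255},{"dx":0,"dy":0,"dz":-0.0015,"twist":0,"jaw":255}]'
```

```text
time_s: 30.1
tcp_pos: [0.5571, 0.1107, 0.0976]
ee_rot: [0.803, 0.596, -0.0, -0.0]
force: [-0.5, 0.1, -1.5]
finger_gap: 0.0247
gripper_force: 30.0
time_s: 30.4
tcp_pos: [0.5577, 0.1108, 0.0973]
ee_rot: [0.803, 0.596, 0.001, 0.0]
force: [-1.3, -0.5, 6.6]
finger_gap: 0.0249
gripper_force: 30.0
```

Floor contact. I'll release, rise and check.

```bash
python3 -m crank '[{"dx":0,"dy":0,"dz":0.001,"twist":0,"jaw":255},{"dx":0,"dy":0,"dz":0.001,"twist":0,"jaw":180},{"dx":0,"dy":0,"dz":0.001,"twist":0,"jaw":160},{"dx":0,"dy":0,"dz":0.001,"twist":0,"jaw":140},{"dx":0,"dy":0,"dz":0.001,"twist":0,"jaw":120},{"dx":0,"dy":0,"dz":0.001,"twist":0,"jaw":120},{"dx":0,"dy":0,"dz":0.02,"twist":0,"jaw":120},{"dx":0,"dy":0,"dz":0.06,"twist":0,"jaw":120},{"dx":0,"dy":0,"dz":0.11,"twist":0,"jaw":120},{"dx":0,"dy":-0.05,"dz":0.13,"twist":0,"jaw":120},{"dx":0,"dy":-0.1,"dz":0.13,"twist":0,"jaw":120},{"dx":0,"dy":-0.15,"dz":0.13,"twist":0,"jaw":120}]';python3 -m crank '[{"dx":0,"dy":-0.05,"dz":0,"twist":0,"jaw":120},{"dx":0,"dy":-0.1,"dz":0,"twist":0,"jaw":120},{"dx":0,"dy":-0.1,"dz":0,"twist":0,"jaw":120},{"dx":0,"dy":-0.1,"dz":0,"twist":0,"jaw":120}]'
python3 - <<'E'
from h import *
print(get_obs()["tcp_pos"],get_obs()["force"])
for n in("top","side"):
    s=snapshot(n);g=cv2.cvtColor(s["img"],cv2.COLOR_RGB2HSV);W=cloud(s)
    u,v=[int(x) for x in cv2.projectPoints(np.array([[.5566,.1087,.11]]),s["rvec"],s["tvec"],s["camera_matrix"],None)[0].ravel()]
    m=(g[...,0]>95)&(g[...,0]<130)&(g[...,1]>90);k=np.zeros_like(m);k[v-20:v+20,u-20:u+20]=1;m&=k
    Q=W[m];Q=Q[(Q[:,2]>.105)&(Q[:,2]<.12)]*1000;print(n,"captop",Q.mean(0).round(1),len(Q))
    d=s["img"].max(2)<95
    for nm,x,y,lo,hi in(("wing",.622,.16,.095,.145),("paddle",.474,.025,.085,.11)):
        P=W[d&(np.hypot(W[...,0]-x,W[...,1]-y)<.05)&(W[...,2]>lo)&(W[...,2]<hi)]*1000
        if len(P)>5: print(nm,len(P),P.mean(0).round(1),np.percentile(P[:,2],95).round(1),np.round(cv2.minAreaRect(P[:,:2].astype(np.float32))[0],1))
E
```

```text
time_s: 31.6
tcp_pos: [0.5578, -0.0369, 0.228]
ee_rot: [0.803, 0.597, 0.001, 0.001]
force: [0.6, 0.2, 0.3]
finger_gap: 0.049
gripper_force: 0.0
time_s: 32.0
tcp_pos: [0.5569, -0.1369, 0.2259]
ee_rot: [0.804, 0.595, 0.0, -0.0]
force: [-0.6, -0.4, -0.7]
finger_gap: 0.0492
gripper_force: 0.0
[ 0.55687268 -0.13685848  0.22592426] [-0.58783797 -0.42273467 -0.73804121]
top captop [555.8 109.  111.3] 47
wing 121 [623.1 160.1 123. ] 132.6 [623.7 160.7]
paddle 43 [475.   25.   95.4] 100.4 [474.9  25.3]
side captop [559.5 108.  110.4] 56
wing 137 [624.  152.2 119.7] 131.6 [626.3 156.6]
paddle 92 [476.4  21.9  92.6] 97.0 [476.6  23.1]
```

```bash
python3 -c "
from workcell import workorder; print(workorder.job_done())"
```

```text
the job is handed in; nothing more can be done
None
```

I handed the job in at about 32 s: my last measurements put the pin parked at about -79°, the carriage out about 170 mm, and the bottle upright on the pocket floor within about 3 mm of centre. I viewed 11 pictures, one over the limit of 10, did not re-measure the bystanders, and `job_done()` returned no verdict.

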